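# Turn washed covers over and hang them up to drip

### The job

The washed covers lie open side up on the bench. Turn each one over on the turnover ramp (push it off the end of the landing plate so that it tumbles onto the ramp below and slides out on its other face; do not turn it over in the gripper), and lay them all open side down in the basket while it stands on the bench. Then hang the basket level by its handle on both prongs of the double hook, with the covers still in it, and leave the other things on the bench alone.

Things in the scene. Friction and masses are not known exactly. Their poses are not given: they have to be found in the camera images.
- cover_a: pressed aluminium cover, a shallow open pan 40 x 40 x 12 mm (x, y, z), walls and floor 3 mm, about 50 g; at the start it lies open side up. Origin: centre of the closed face (outside). x and y along its sides, z points out of the open side, so z points down once it is turned over and the origin is then on top. Two or three covers are present; absent ones read None
- cover_b: pressed aluminium cover, a shallow open pan 40 x 40 x 12 mm (x, y, z), walls and floor 3 mm, about 50 g; at the start it lies open side up. Origin: centre of the closed face (outside). x and y along its sides, z points out of the open side, so z points down once it is turned over and the origin is then on top. Two or three covers are present; absent ones read None
- cover_c: pressed aluminium cover, a shallow open pan 40 x 40 x 12 mm (x, y, z), walls and floor 3 mm, about 50 g; at the start it lies open side up. Origin: centre of the closed face (outside). x and y along its sides, z points out of the open side, so z points down once it is turned over and the origin is then on top. Two or three covers are present; absent ones read None
- ramp: fixed turnover ramp, polished metal, clear sides. Origin on the bench right below the free edge of its landing plate; x = direction in which covers are pushed off that edge. Side panels: outer faces at local y +-30 mm, x -48 to 49, 180 mm high, then 60 mm high to x -76. A cover pushed slowly off the edge, square to it, drops nose first into the well, lands on the ramp and slides out below the plate turned over
- landing (a point): middle of the landing plate's top: level, 180 mm above the bench, 48 mm along the ramp's x (local x -48 to the free edge at 0), 60 mm wide in y, no rails. A cover tips by itself once its middle is some 5 mm past the edge: then push no further
- well (a point): middle of the open well beyond the free edge, at plate height: 52 mm wide, local x 0 to 39 mm, far wall up to 186 mm above the bench. Below, a 45 degree ramp under a clear hood (52 mm wide, lower end at local x -98, 40 mm up) runs back under the plate
- runout (a point): middle of the run-out floor where covers come out: level, 5 mm above the bench, ramp's x -128 to -213 mm, 110 mm wide, no side rails, 20 mm high stop at its end. A cover comes to rest, level or up to 20 degrees tilted, with its middle at local x -115 to -193, maybe partly on the ramp's 30 mm wide foot (it ends at x -128). Grip it across local y
- basket: loose steel basket, 0.35 kg, outside 200 x 158 x 32 mm (x, y, z), walls and floor 4 mm, with a rigid handle: a round bar of 10 mm diameter along its y axis, 140 mm above the underside, over the middle, on uprights at y +-77 mm. Origin: centre of the underside, z up. Covers fit on either side of the handle (x about +-62 mm, y about +-34 mm)
- bail (a point): middle of the basket's handle bar (on its axis)
- hook: fixed stand with a double hook. Origin on the bench below the handle's resting place. Two level round prongs of 8 mm diameter, axis 200 mm up, at local y +-40 mm, point to local -x, from posts at local x 135 to upturned tips at local x -12 to -26. The stand's posts end at 204 mm height. The handle goes over the tips from the -x side, bar along the hook's y
- hook_tips (a point): midway between the tops of the two upturned tips (226 mm up, local x -26 mm)
- hook_rest (a point): middle of the handle bar's axis when hung on the prongs (209 mm up). Up to 25 mm further to local +x the hung basket is still clear of the posts
- screwdriver: screwdriver lying on the bench: leave alone
- pin_box: cardboard box 60 x 90 x 50 mm: leave alone
- socket: steel socket, diameter 40, 60 mm high: leave alone
- oil: oil bottle, diameter 44, 110 mm high: leave alone
Things that resemble listed ones, but are neither listed nor needed, are in the scene too. What is shaped like the cover_c but red or yellow is not meant.

How it is judged:
By the outcome, as a careful person would: the job done as asked, in the order asked, and still so for the second after the job is handed in, with the robot touching nothing.
Of cover_a, cover_b, cover_c only 2 to 3 are there at a start; the rules pass over those that are not, and their reading is None.
At some moment in a run one of cover_a, cover_b, cover_c may be knocked a few centimetres aside while the robot is not near it.
It also fails if it takes over 210 s, if anything falls off the work surface, if the arm or the gripper's body presses on something with over 40 N, if the wrist force passes 120 N, or if a joint passes its speed limit or range.

### The arm

A 6-joint arm with a two-finger parallel gripper is mounted at the origin on the work surface. World frame = base frame: x ahead of the robot, y to its left, z up, the work surface at z = 0. Lengths are in m, angles in rad, forces in N, time in s.
With the tool pointing down it reaches from about 0.275 to 0.825 m from the base axis. Payload 4.9 kg.
Tool frame: the origin (TCP) lies midway between the tips of the shut fingers; the grasp point (between the pads) lies 19 mm behind it (bot.grip_depth is the distance from the TCP to the grasp point, in m); z points along the fingers, y is the line along which they close (so a half turn about z gives the same grasp; the last joint's range is limited). The gripper opens to 85 mm and grips with 20 to 120 N. Pads are 22 mm wide; open, the fingers measure 114 mm over their backs; the gripper's body (76 mm by 85 mm) begins 54 mm behind the grasp point. The pads swing forward as they close: fully open they stand 13 mm farther back than shut.
Start: joints at [-1.397, 0.326, -0.193, 1.052, 0, 1.437], TCP at [0.167, -0.524, 0.231] pointing down, gripper open.
Joint ranges: [-2.65, 2.65], [-0.97, 1.79], [-1.3, 1.35], [-1.93, 2.1], [-1.47, 1.37], [-3.14, 3.14]. Speed limits (rad/s): [2.57, 2.57, 3.14, 3.14, 3.14, 3.14].

### API

Orientations are given as a unit quaternion [w, x, y, z].
In Python, from cell import bot gives the robot as it stands. Calls block until the motion is done:
- bot.move_pose(position, orientation): joint-space move of the TCP to a pose.
- bot.move_linear(position, speed=0.15, rotation=None, until_force=None): straight line of the TCP; rotation=None keeps the orientation; speed is the mean speed in m/s. With until_force (N) it stops when the force on the tool has changed by that much, and returns True; else False.
- bot.goto_joints(angles): joint-space move.
- bot.set_gripper(opening, grasp_force=None): opening from 0.0 (shut) to 1.0 (fully open); grasp_force is the grip in N (None keeps the last); returns when the fingers have stopped.
- bot.wait(seconds).
- bot.solve_ik(position, orientation): joint angles nearest the present ones, or None.
- bot.camera(name): name is "scene" or "top"; returns the picture (480x640x3 uint8, red, green, blue); there is no depth.
- bot.calibration(name): a dict with "mtx" (3x3 intrinsics, pixels), "extrinsics" (4x4, takes a point from world to camera coordinates). Camera axes: x right, y down, z forward; pixel columns grow to the right and rows downward; lengths in m; the calibration is good to about 2 mm. A picture is of the moment at which its call begins. calibration takes no time and is no camera call.
A pose or a line that the arm cannot do raises bot.PlanningError and nothing moves.
- bot.close_job(): hands the job in; it is judged then, once.
Trained networks look in the newest picture that a camera, given by its name, has taken for a name from the list of things; names that differ only in an ending like _2 or _b are one class to them, and where a whole thing is asked for, a point or a joint stands for the part that bears it (a point fixed in the world has none). Each returns a list of dicts, best first, with "confidence" (0 to 1); they miss things now and then, are a little off and sometimes report something else, mostly with a low value. They report only what shows in the picture. A call takes as long as a camera call. They do not tell look-alikes from the thing itself.
- bot.search_frame(camera, thing): "bbox" ([left, top, width, height] in pixels, round what is visible of it).
Readings, each from a call of its own:
- bot.read_clock(): time.
- bot.read_joint_positions(): joint angles.
- bot.read_joint_vel(): joint speeds.
- bot.read_joint_efforts(): joint torques, N m.
- bot.read_position(): TCP position.
- bot.read_tool_rot(): TCP orientation.
- bot.read_ft_force(): force on the tool from outside, world axes, zero at the start.
- bot.read_moment(): the same for the moment, N m.
- bot.read_gripper_width(): opening from 0.0 (shut) to 1.0 (fully open).
- bot.read_finger_force(): force on a finger pad.
Only numpy, scipy, OpenCV 4.12 (cv2) and the standard library are available. Lean on these libraries where they do the work, as an engineer would, in place of code of your own. Each camera call takes 0.05 s, during which the arm holds its last target. There are 200 camera calls.

## Working session

There is one attempt and no reset: what is moved stays moved. The work goes in short steps, each a Python script; the robot and the scene stay as the last script left them, time stands still between calls to the robot, and variables do not carry over. Pictures are saved under pics/ and viewed, at most 14 in all, crops included, and the job is handed in when it is done.

```bash
ls; mkdir -p pics; python3 - <<'E'
from cell import bot
import cv2
for n in ("scene","top"):
    im=bot.camera(n); cv2.imwrite(f"pics/{n}0.png",im[:,:,::-1])
    c=bot.calibration(n); print(n,c["mtx"].round(1).tolist(),c["extrinsics"].round(4).tolist())
    for t in ("cover_a","ramp","basket","hook","screwdriver","pin_box","socket","oil"):
        print(t,[([round(v) for v in d["bbox"]],round(d["confidence"],2)) for d in bot.search_frame(n,t)])
print(bot.read_clock(),bot.read_tool_rot())
E
```

```text
pics
scene [[559.4, 0.0, 316.4], [0.0, 559.4, 238.0], [0.0, 0.0, 1.0]] [[-0.1168, 0.9929, 0.0246, 0.037], [0.5121, 0.0814, -0.8551, -0.1474], [-0.851, -0.0873, -0.5179, 1.7888], [0.0, 0.0, 0.0, 1.0]]
cover_a [([418, 272, 21, 14], 0.76), ([488, 289, 27, 20], 0.7), ([453, 251, 22, 18], 0.56), ([387, 317, 30, 23], 0.55), ([492, 262, 16, 14], 0.51), ([452, 272, 19, 14], 0.47)]
ramp [([307, 245, 73, 93], 0.57), ([186, 300, 23, 51], 0.34)]
basket [([194, 227, 79, 81], 0.88), ([388, 319, 30, 22], 0.58)]
hook [([49, 180, 107, 147], 0.59)]
screwdriver [([345, 325, 42, 71], 0.61)]
pin_box [([224, 320, 49, 42], 0.88)]
socket [([415, 225, 12, 23], 0.86)]
oil [([185, 301, 24, 50], 0.73)]
top [[553.7, 0.0, 322.7], [0.0, 553.7, 233.4], [0.0, 0.0, 1.0]] [[-0.0256, -0.9997, 0.0011, 0.0312], [-0.983, 0.0249, -0.182, 0.5472], [0.1819, -0.0058, -0.9833, 1.2698], [0.0, 0.0, 0.0, 1.0]]
cover_a [([167, 274, 19, 24], 0.88), ([128, 298, 14, 22], 0.87), ([226, 192, 24, 14], 0.82), ([201, 270, 22, 20], 0.81), ([134, 245, 22, 24], 0.79), ([160, 312, 21, 20], 0.55)]
ramp [([266, 156, 50, 128], 0.71), ([488, 160, 79, 90], 0.63)]
basket [([363, 204, 84, 86], 0.75)]
hook [([489, 157, 83, 95], 0.56)]
screwdriver [([253, 118, 26, 71], 0.91)]
pin_box [([343, 134, 39, 39], 0.95)]
socket [([210, 336, 15, 17], 0.58)]
oil [([394, 135, 24, 28], 0.8)]
0.9 [7.98483393e-06 9.88178808e-01 1.53305717e-01 1.75257807e-06]
```

View pics/top0.png

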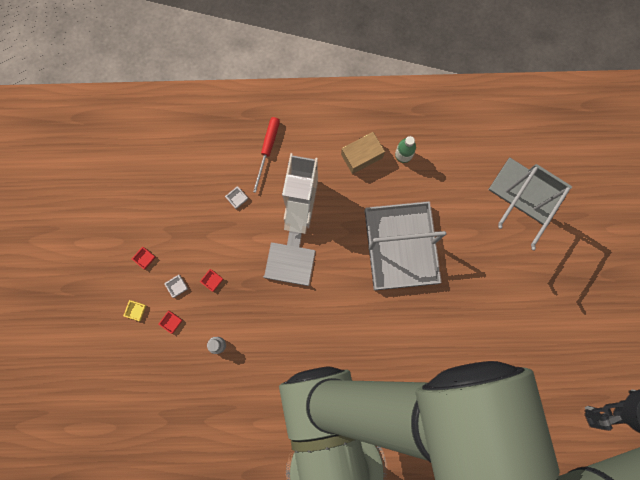

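View pics/scene0.png

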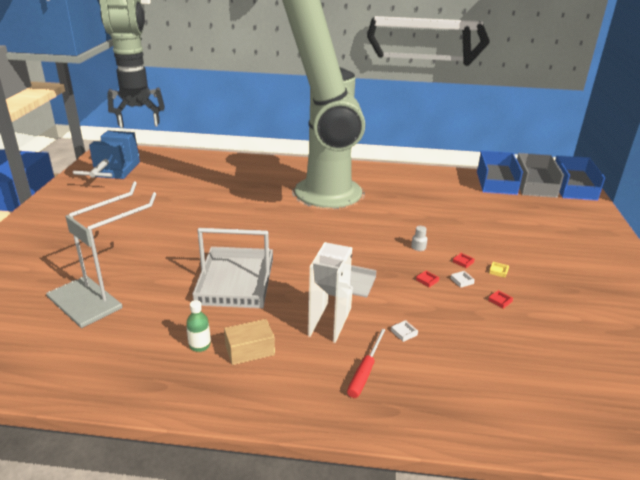

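```bash
python3 - <<'E'
import cv2,numpy as np
a=cv2.imread("pics/top0.png"); s=cv2.imread("pics/scene0.png")
c1=cv2.resize(a[175:365,110:270],None,fx=2.5,fy=2.5,interpolation=cv2.INTER_CUBIC)
c2=cv2.resize(s[215:350,370:520],None,fx=2.66,fy=2.66,interpolation=cv2.INTER_CUBIC)
o=np.zeros((480,800,3),np.uint8);o[:c1.shape[0],:400]=c1[:480,:400];o[:c2.shape[0],400:400+c2.shape[1]]=c2[:480,:400]
cv2.imwrite("pics/crop0.png",o)
E
```

```text
(no output)
```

View pics/crop0.png

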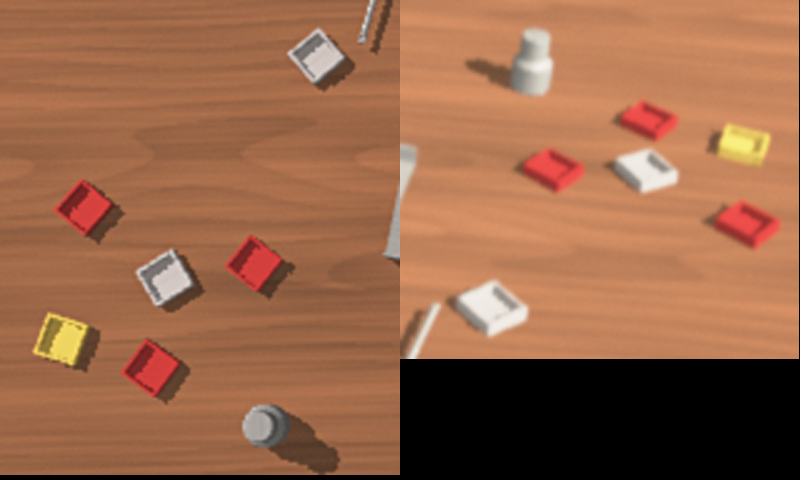

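The pictures show two silver covers at top px (237,198) and (176,286). Look-alikes for them are red at (145,258), (212,281) and (171,322), and yellow at (135,311). I choose the two silver ones, and the crop confirms both lie open side up. The ramp is at (290,220) with its run-out toward the robot, the basket at (403,245), and the hook tips at about (500,226) and (533,247).

Next I fit poses to the silhouettes.

```bash
cat > h.py <<'E'
import numpy as np, cv2
from scipy.optimize import minimize, least_squares
from cell import bot
CAL={n:(bot.calibration(n)["mtx"],bot.calibration(n)["extrinsics"]) for n in ("scene","top")}
def proj(n,P):
    K,E=CAL[n]; c=np.atleast_2d(P)@E[:3,:3].T+E[:3,3]; p=c@K.T; return p[:,:2]/p[:,2:]
def unproj(n,uv,z):
    K,E=CAL[n]; R,t=E[:3,:3],E[:3,3]; o=-R.T@t
    d=(np.c_[np.atleast_2d(uv),np.ones(len(np.atleast_2d(uv)))]@np.linalg.inv(K).T)@R
    return o+d*((z-o[2])/d[:,2])[:,None]
def tf(p,L):
    L=np.atleast_2d(L); c,s=np.cos(p[2]),np.sin(p[2])
    return np.c_[p[0]+c*L[:,0]-s*L[:,1],p[1]+s*L[:,0]+c*L[:,1],L[:,2]]
def box(x0,x1,y0,y1,z0,z1): return np.array([[x,y,z] for x in(x0,x1) for y in(y0,y1) for z in(z0,z1)],float)
def grey(im):  # low-saturation things
    h=cv2.cvtColor(im,cv2.COLOR_RGB2HSV); return ((h[:,:,1]<70)&(h[:,:,2]>60)).astype(np.float32)
S=4
def render(n,p,pieces,roi):
    x,y,w,h=roi; m=np.zeros((h*S,w*S),np.uint8)
    for L in pieces:
        q=((proj(n,tf(p,L))-[x-.5,y-.5])*S-.5)
        cv2.fillConvexPoly(m,np.round(cv2.convexHull(q.astype(np.float32))*16).astype(np.int32),255,shift=4)
    return cv2.resize(m,(w,h),interpolation=cv2.INTER_AREA)/255.
def fit(views,pieces,p0):  # views: [(cam, mask, roi)]
    def cost(p): return sum(np.abs(render(n,p,pieces,r)-m[r[1]:r[1]+r[3],r[0]:r[0]+r[2]]).sum() for n,m,r in views)
    best=None
    for d in (0,.15,-.15):
        r=minimize(cost,np.array(p0)+[0,0,d],method="Nelder-Mead",options=dict(initial_simplex=np.array(p0)+[0,0,d]+np.array([[0,0,0],[.015,0,0],[0,.015,0],[0,0,.1]]),xatol=1e-4,fatol=.01))
        if best is None or r.fun<best.fun: best=r
    return best.x,best.fun
COVER=[box(-.02,.02,-.02,.02,0,.012)]
BASKET=[box(-.1,.1,-.079,.079,0,.032),box(-.005,.005,-.077,.077,.135,.145),box(-.005,.005,.072,.082,.03,.145),box(-.005,.005,-.082,-.072,.03,.145)]
RAMP=[box(-.048,.049,-.03,.03,0,.18),box(-.076,-.04,-.03,.03,0,.06),box(-.213,-.128,-.055,.055,0,.005),box(-.216,-.213,-.055,.055,0,.02),box(-.13,-.05,-.015,.015,0,.005),
 np.array([[x,y,z] for x,z in((-.098,.04),(-.04,.1),(-.04,.02),(-.098,.03)) for y in(-.026,.026)])]
E
cat > m1.py <<'E'
from h import *
rd=lambda f:cv2.imread(f)[:,:,::-1].copy()
T,Sc=rd("pics/top0.png"),rd("pics/scene0.png"); mt,ms=grey(T),grey(Sc)
for c in ((237,198),(176,286)):
    p=unproj("top",c,.006)[0]; q=proj("scene",p)[0]
    v=[("top",mt,(c[0]-15,c[1]-15,30,30)),("scene",ms,(int(q[0])-20,int(q[1])-18,40,36))]
    for vv in (v,v[:1],v[1:]): print("cover",fit(vv,COVER,[p[0],p[1],.5]))
p=unproj("top",(403,250),.02)[0]; print(p)
bv=[("top",mt,(355,192,100,108)),("scene",ms,(185,220,95,90))]
for vv in (bv,bv[:1],bv[1:]): print("basket",fit(vv,BASKET,[p[0],p[1],0]))
p=unproj("top",(290,265),.005)[0]; print(p)
rv=[("top",mt,(258,148,65,145)),("scene",ms,(300,235,85,110))]
for vv in (rv,rv[:1]): print("ramp",fit(vv,RAMP,[p[0]+.17,p[1],0]))
o=np.zeros((600,800,3),np.uint8)
def put(im,x,y,w,h,f,X,Y): o[Y:Y+int(h*f),X:X+int(w*f)]=cv2.resize(im[y:y+h,x:x+w],(int(w*f),int(h*f)),interpolation=cv2.INTER_CUBIC)
put(T,485,150,95,110,4,0,0); put(Sc,40,170,125,160,3.2,400,0)
cv2.imwrite("pics/hook.png",o[:,:,::-1])
E
python3 m1.py
```

```text
cover (array([0.65300752, 0.22981173, 0.68332972]), np.float64(51.921568627450974))
cover (array([0.65377022, 0.23008857, 0.68634683]), np.float64(17.04313725490196))
cover (array([0.65195753, 0.23006889, 0.68106853]), np.float64(27.094117647058823))
cover (array([0.43555375, 0.37606074, 0.54906441]), np.float64(41.898039215686275))
cover (array([0.43635364, 0.37604191, 0.53784303]), np.float64(19.101960784313725))
cover (array([0.43396995, 0.3761125 , 0.52830462]), np.float64(15.580392156862745))
[ 0.50768054 -0.17669048  0.02      ]
basket (array([ 0.51959598, -0.1746902 ,  0.07499301]), np.float64(432.4235294117648))
basket (array([ 0.51994749, -0.17450289,  0.07654037]), np.float64(109.18039215686275))
basket (array([ 0.51859137, -0.17501329,  0.06990212]), np.float64(306.5803921568628))
[0.47994749 0.09873053 0.005     ]
ramp (array([ 0.65141749,  0.065578  , -0.20231483]), np.float64(1026.7333333333333))
ramp (array([ 0.65188496,  0.06649152, -0.19804888]), np.float64(228.01176470588234))
```

View pics/hook.png

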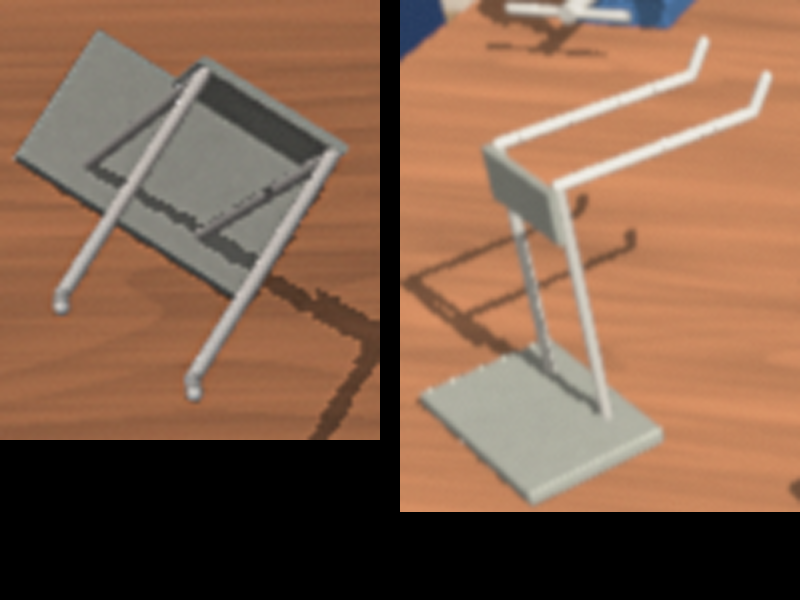

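The hook crop shows tip tops at top px (500,226) and (533,248), and scene px (155,193) and (135,182), with clean prongs. I fit the hook from those points and overlay all the fits.

```bash
cat > m2.py <<'E'
from h import *
rd=lambda f:cv2.imread(f)[:,:,::-1].copy()
T,Sc=rd("pics/top0.png"),rd("pics/scene0.png"); mt,ms=grey(T),grey(Sc)
L=np.array([[-.026,.04,.226],[-.026,-.04,.226],[-.012,.04,.2],[-.012,-.04,.2],[.135,.04,.202],[.135,-.04,.202]])
ct=np.array([[61,305],[194,393],[62,294],[191,377],[205,70],[333,152]])/4+[484.6,149.6]
cs=(np.array([[767,74],[704,40],[753,110],[692,74],[557,188],[497,143]])-[400,0])/3.2+[39.6,169.6]
def res(p,w): return np.concatenate([(proj(n,tf(p,L))-c).ravel() for n,c in w])
for w in ([("top",ct),("scene",cs)],[("top",ct)],[("scene",cs)]):
    r=least_squares(res,[.55,-.4,-.6],args=(w,),loss="soft_l1"); print("hook",r.x,np.abs(r.fun).mean().round(2))
    if len(w)==2: hook=r.x; print(r.fun.round(1))
ramp=np.array([.65188,.0665,-.198])
# run-out plate alone, by its own rectangle
m=mt.copy()
print("plate",fit([("top",mt,(258,238,65,55))],[RAMP[2],RAMP[3],RAMP[4]],ramp))
print("tower",fit([("top",mt,(275,148,50,82))],RAMP[:2]+RAMP[4:],ramp))
o=np.zeros((600,800,3),np.uint8)
def put(n,im,x,y,w,h,f,X,Y,objs):
    c=cv2.resize(im[y:y+h,x:x+w],(int(w*f),int(h*f)),interpolation=cv2.INTER_CUBIC)
    for p,pcs in objs:
        for b in pcs:
            q=(proj(n,tf(p,b))-[x-.5,y-.5])*f-.5
            if len(b)==8:
                for i in range(8):
                    for j in range(i):
                        if (np.abs(b[i]-b[j])>1e-6).sum()==1: cv2.line(c,tuple(q[i].round().astype(int)),tuple(q[j].round().astype(int)),(0,90,255),1,cv2.LINE_AA)
    o[Y:Y+c.shape[0],X:X+c.shape[1]]=c
bk=(np.array([.5196,-.1747,.075]),BASKET)
put("top",T,255,145,70,150,4,0,0,[(ramp,RAMP)]); put("scene",Sc,300,235,85,110,3.5,285,0,[(ramp,RAMP)])
put("top",T,360,195,100,105,2.2,585,0,[bk]); put("scene",Sc,190,222,90,90,2.2,585,240,[bk])
hk=[(hook,[np.array(b) for b in (box(-.012,.135,.036,.044,.196,.204),box(-.012,.135,-.044,-.036,.196,.204))])]
put("top",T,490,155,90,100,1.6,285,390,hk)
cv2.imwrite("pics/over.png",o[:,:,::-1])
E
python3 m2.py
```

```text
hook [ 0.51983433 -0.39680286 -0.629068  ] 0.34
[ 0.5 -0.2  0.6 -0.5 -0.3 -0.4  0.1  0.1 -0.3  0.4  0.   0.3 -0.2  0.1
 -0.1 -0.3  0.2  1.1 -0.   0.9  0.2 -1.   0.5 -0.1]
hook [ 0.51976214 -0.39656272 -0.62959197] 0.29
hook [ 0.5196467  -0.39714827 -0.62813187] 0.4
plate (array([ 0.65207624,  0.0653934 , -0.20428242]), np.float64(43.0))
tower (array([ 0.64848477,  0.06693327, -0.19555353]), np.float64(85.83921568627451))Traceback (most recent call last):
  File "m2.py", line 29, in <module>
    put("top",T,360,195,100,105,2.2,585,0,[bk]); put("scene",Sc,190,222,90,90,2.2,585,240,[bk])
    ~~~^^^^^^^^^^^^^^^^^^^^^^^^^^^^^^^^^^^^^^^^
  File "m2.py", line 26, in put
    o[Y:Y+c.shape[0],X:X+c.shape[1]]=c
    ~^^^^^^^^^^^^^^^^^^^^^^^^^^^^^^^
ValueError: could not broadcast input array from shape (231,220,3) into shape (231,215,3)
```

```bash
sed -i 's/2\.2,585/2.1,585/g; s/^ramp=.*/ramp=np.array([.6512,.0665,-.200])/' m2.py; python3 m2.py | tail -1
```

```text
tower (array([ 0.64848619,  0.06692105, -0.1953686 ]), np.float64(85.58431372549019))
```

View pics/over.png

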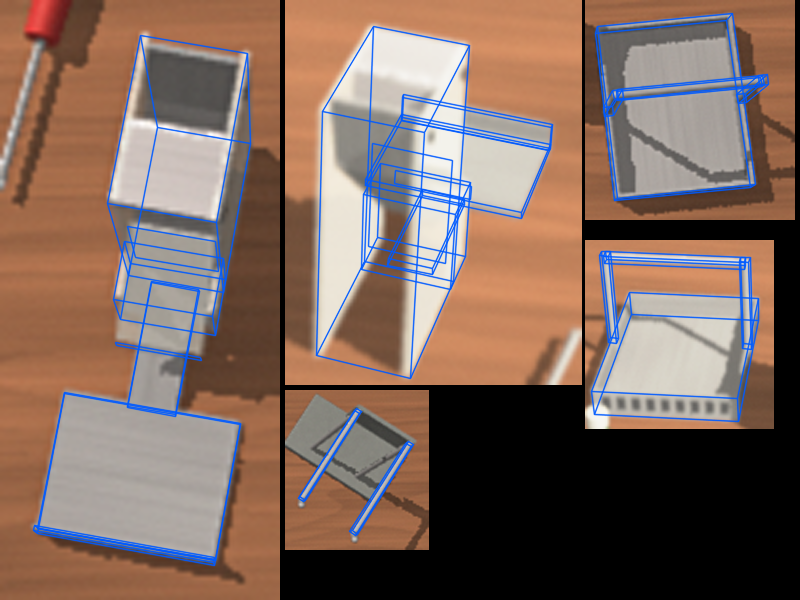

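The overlays fit well: ramp (.651,.0665,-.20), basket (.5196,-.1747,.075), hook (.520,-.397,-.629). Now I take the first cover and put it on the landing plate.

```bash
cat >> h.py <<'E'
RP=np.array([.6512,.0665,-.200]); BK=np.array([.5196,-.1747,.075]); HK=np.array([.5198,-.3968,-.629])
def loc(p,x,y,z): return tf(p,[[x,y,z]])[0]
def q(psi): return np.array([0,np.cos(psi/2),np.sin(psi/2),0])
def pick_psi(pos,psi):
    j0=np.array(bot.read_joint_positions()); best=None
    for k in (-1,0,1,2):
        s=bot.solve_ik(pos,q(psi+k*np.pi))
        if s is not None and (best is None or np.abs(np.array(s)-j0).max()<best[0]): best=(np.abs(np.array(s)-j0).max(),psi+k*np.pi)
    return best[1]
def over(pos,psi,z=.27):  # lift, travel above, return psi used
    c=bot.read_position()
    if c[2]<z-.005: bot.move_linear([c[0],c[1],z],speed=.2)
    P=[pos[0],pos[1],z]; psi=pick_psi(P,psi); bot.move_pose(P,q(psi)); return psi
def find_cover(near,r=.08,z0=0,tag=None):
    """silver cover nearest to 'near' as seen now by top (and scene)"""
    T=bot.camera("top"); D=bot.search_frame("top","cover_a"); m=grey(T); out=[]
    if tag: cv2.imwrite(f"pics/{tag}.png",T[:,:,::-1])
    for d in D:
        x,y,w,h=d["bbox"]; c=(x+w/2,y+h/2)
        if m[int(y+.3*h):int(y+.7*h)+1,int(x+.3*w):int(x+.7*w)+1].mean()<.6: continue
        p=unproj("top",c,z0+.006)[0]
        if np.hypot(*(p[:2]-near[:2]))<r: out.append((np.hypot(*(p[:2]-near[:2])),p,c))
    if not out: return None,T,m
    _,p,c=min(out,key=lambda t:t[0])
    f=fit([("top",m,(int(c[0])-16,int(c[1])-16,32,32))],[COVER[0]+[0,0,z0]],[p[0],p[1],.6])
    return f,T,m
def grasp(p,psi,z=.0025,op=.68,force=30):
    over([p[0],p[1]],psi,.27) ; bot.set_gripper(op)
    bot.move_linear([p[0],p[1],z+.03],speed=.2)
    hit=bot.move_linear([p[0],p[1],z],speed=.05,until_force=8)
    bot.set_gripper(0,grasp_force=force)
    print("grasp hit",hit,"width mm",85*bot.read_gripper_width(),"F",bot.read_finger_force(),"z",bot.read_position()[2])
E
cat > s1.py <<'E'
from h import *
import sys
near=np.array(eval(sys.argv[1]))
f,_,_=find_cover(near); print("cover",f)
(p,c)=f; yaw=(p[2])%(np.pi/2)
grasp(p,yaw-np.pi/2)
c=bot.read_position(); bot.move_linear([c[0],c[1],.27],speed=.2)
w=85*bot.read_gripper_width(); print("lifted",w)
if abs(w-40)<4:
    L=loc(RP,-.014,0,.27); psi=over(L,RP[2],.27); print("psi",psi)
    bot.move_linear([L[0],L[1],.195],speed=.15)
    hit=bot.move_linear([L[0],L[1],.1825],speed=.04,until_force=4); print("down",hit,bot.read_position()[2])
    bot.set_gripper(.68); c=bot.read_position(); bot.move_linear([c[0],c[1],.24],speed=.15)
    im=bot.camera("scene"); cv2.imwrite("pics/onplate_%s.png"%sys.argv[2],im[:,:,::-1]); t=bot.camera("top"); cv2.imwrite("pics/onplateT_%s.png"%sys.argv[2],t[:,:,::-1])
print("t",bot.read_clock())
E
python3 s1.py "[.653,.230]" 1
python3 - <<'E'
import cv2,numpy as np
a=cv2.imread("pics/onplate_1.png")[215:335,270:400]; b=cv2.imread("pics/onplateT_1.png")[140:300,240:340]
o=np.zeros((480,800,3),np.uint8); a=cv2.resize(a,None,fx=3.6,fy=3.6); b=cv2.resize(b,None,fx=3,fy=3); o[:a.shape[0],:a.shape[1]]=a; o[:b.shape[0],480:480+b.shape[1]]=b
cv2.imwrite("pics/on1.png",o)
E
```

```text
cover (array([0.65382871, 0.22998416, 0.67982197]), np.float64(16.599999999999998))
grasp hit False width mm 38.95880737809367 F 30.698677897453308 z 0.0030542707278422634
lifted 38.92999968723327
psi -3.3415926535897933
down True 0.18280956947221771
t 11.6333
```

View pics/on1.png

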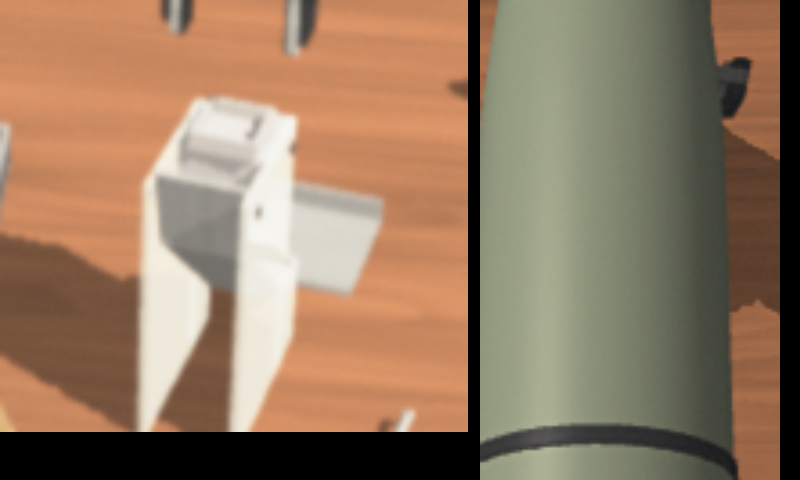

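In the scene view (about px (335,250)) the cover lies square on the landing plate, open side up, near the free edge. Now I push it off slowly in small steps and watch the plate region.

```bash
cat > s2.py <<'E'
from h import *
import sys
tag=sys.argv[1]
ref=cv2.imread("pics/scene0.png")[:,:,::-1].astype(float)
def gone(cx):
    im=bot.camera("scene").astype(float)
    roi=(290,225,100,80); m=render("scene",RP,[box(cx-.012,cx+.02,-.018,.018,.181,.19)],roi)>.5
    d=np.abs(im-ref)[225:305,290:390].mean(2)[m].mean(); return d,im
bot.set_gripper(0)
c=bot.read_position()
def to(x,z,v): L=loc(RP,x,0,z); return bot.move_linear(L,speed=v)
to(-.056,.24,.15); to(-.056,.186,.1); to(-.047,.186,.05)
print("start",gone(-.014)[0])
done=False
for cx in (-.004,.001,.003,.005,.0065,.008,.0095):
    to(cx-.031,.186,.02); bot.wait(.3); d,im=gone(cx); print(cx,round(d,1),np.round(bot.read_ft_force(),1))
    if cx>0 and d<6: done=True; break
cv2.imwrite(f"pics/push_{tag}.png",im[:,:,::-1])
print("done",done,"t",bot.read_clock())
if done:
    to(cx-.04,.186,.05); to(cx-.04,.27,.2)
    bot.goto_joints([-.9]+list(bot.read_joint_positions()[1:])); bot.set_gripper(.68)
    for n in ("top","scene"): cv2.imwrite(f"pics/out_{n}_{tag}.png",bot.camera(n)[:,:,::-1])
    for cam in ("top","scene"): print([([round(v) for v in d["bbox"]],round(d["confidence"],2)) for d in bot.search_frame(cam,"cover_a")])
    a=cv2.imread(f"pics/out_top_{tag}.png")[225:300,250:330]; b=cv2.imread(f"pics/out_scene_{tag}.png")[225:345,290:390]
    o=np.zeros((480,800,3),np.uint8); a=cv2.resize(a,(480,450),interpolation=cv2.INTER_CUBIC); b=cv2.resize(b,(320,384),interpolation=cv2.INTER_CUBIC); o[:450,:480]=a; o[:384,480:]=b
    cv2.imwrite(f"pics/out_{tag}.png",o)
print("t",bot.read_clock())
E
python3 s2.py 1
```

```text
start 19.255230125523013
-0.004 11.5 [ 0.5 -0.1 -0.1]
0.001 5.0 [-0.5 -0.3 -0.5]
done True t 15.5667
[([281, 250, 23, 11], 0.73), ([158, 309, 24, 23], 0.7), ([202, 270, 20, 19], 0.7), ([129, 297, 16, 21], 0.69), ([167, 276, 22, 19], 0.52)]
[([416, 272, 22, 16], 0.77), ([489, 293, 24, 14], 0.67), ([457, 253, 20, 14], 0.64), ([489, 263, 16, 15], 0.46)]
t 19.1917[ WARN:0@4.336] global loadsave.cpp:1063 imwrite_ Unsupported depth image for selected encoder is fallbacked to CV_8U.
```

View pics/out_1.png

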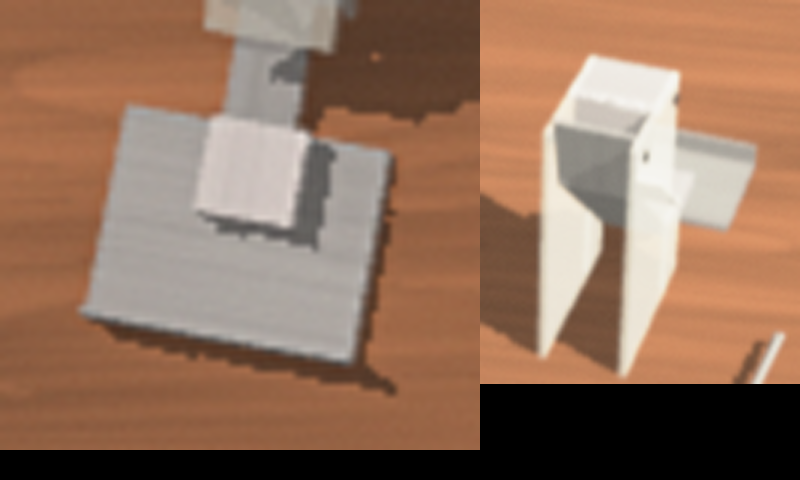

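The cover lies on the run-out with its closed face up (top px (292,254)) and the plate is empty. I pick it and lay it in the basket.

```bash
cat > s3.py <<'E'
from h import *
import sys
tag,bx,by=sys.argv[1],float(sys.argv[2]),float(sys.argv[3])
T=bot.camera("top")
L=cv2.convexHull(proj("top",tf(RP,box(-.216,-.1,-.055,.055,.004,.02))).astype(np.float32)).round().astype(np.int32)
roi=np.zeros(T.shape[:2],np.uint8); cv2.fillConvexPoly(roi,L,1)
b=((T.min(2)>185)&(roi>0)).astype(np.uint8); n,lab,st,ce=cv2.connectedComponentsWithStats(b)
print(st[1:].tolist())
k=1+max(range(n-1),key=lambda i:st[i+1][4]-1e3*(abs(st[i+1][4]-270)>130))
(rc,sz,_)=cv2.minAreaRect(cv2.findContours((lab==k).astype(np.uint8),0,2)[0][0])
pts=unproj("top",np.argwhere(lab==k)[:,::-1].astype(float),.017)[:,:2]; ctr=pts.mean(0)
f,_=fit([("top",(lab==k).astype(np.float32),(int(rc[0])-18,int(rc[1])-18,36,36))],[box(-.02,.02,-.02,.02,.0165,.017)],[*ctr,RP[2]])
R=np.array([[np.cos(RP[2]),np.sin(RP[2])],[-np.sin(RP[2]),np.cos(RP[2])]])
yaw=(f[2]-RP[2]+np.pi/4)%(np.pi/2)-np.pi/4
print("centre",f[:2],ctr,"local",R@(f[:2]-RP[:2]),"yaw dev",yaw,"px",sz,st[k][4])
grasp(f[:2],RP[2]+yaw,z=.0075)
c=bot.read_position(); bot.move_linear([c[0],c[1],.27],speed=.2); w=85*bot.read_gripper_width(); print("lifted",w)
if abs(w-39)<4:
    P=loc(BK,bx,by,.27); psi=over(P,BK[2]); print("psi",psi,BK[2])
    bot.move_linear([P[0],P[1],.03],speed=.2)
    print("down",bot.move_linear([P[0],P[1],.0065],speed=.04,until_force=4),bot.read_position()[2])
    bot.set_gripper(.62); bot.move_linear([P[0],P[1],.27],speed=.2)
print("t",bot.read_clock())
E
python3 s3.py 1 .066 0
```

```text
[[283, 245, 18, 18, 241]]
centre [0.50778343 0.09467107] [0.50775036 0.09430996] local [-0.14615451 -0.00088295] yaw dev -0.0054503419362468275 px (15.493175506591797, 15.49317455291748) 241
grasp hit False width mm 38.689242663490006 F 30.522505044937134 z 0.007889233791677788
lifted 39.0088396745413
psi 3.2165926535897933 0.075
down True 0.006717202316352443
t 29.95
```

```bash
python3 s1.py "[.4355,.376]" 2
```

```text
cover (array([0.43618073, 0.37600989, 0.537522  ]), np.float64(19.40392156862745))
grasp hit False width mm 38.716147121195036 F 30.644878149032593 z 0.002936856866524791
lifted 38.64144234003031
psi 6.083185307179586
down True 0.18272745024165535
t 39.55
```

```bash
python3 s2.py 2 2>/dev/null; python3 - <<'E'
import cv2,numpy as np
t=cv2.imread("pics/out_top_2.png")
if t is not None: cv2.imwrite("pics/v2.png",cv2.resize(t[190:310,110:460],(800,274),interpolation=cv2.INTER_CUBIC))
E
```

```text
start 19.12412831241283
-0.004 11.7 [ 0.2 -0.1 -0. ]
0.001 5.0 [-0.6  0.6  0. ]
done True t 43.4833
[([288, 250, 16, 16], 0.84), ([160, 312, 23, 21], 0.79), ([198, 272, 24, 21], 0.73), ([387, 245, 20, 15], 0.64), ([135, 244, 20, 24], 0.64), ([125, 299, 22, 18], 0.6)]
[([417, 271, 21, 20], 0.77), ([229, 265, 23, 17], 0.68), ([490, 262, 17, 15], 0.61), ([488, 289, 23, 19], 0.58), ([456, 253, 21, 13], 0.5)]
t 47.1083
```

View pics/v2.png

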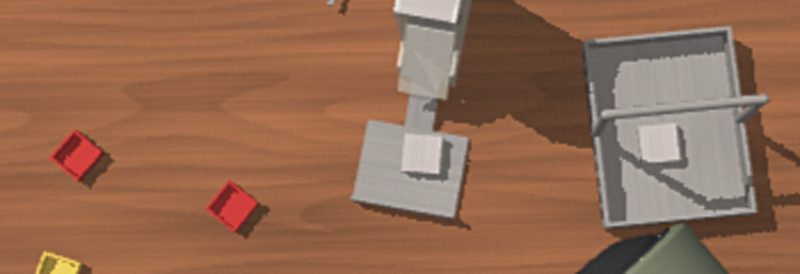

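The second cover came out closed face up at top px (294,256). In the basket, the first cover now shows at px (399,253), which is not where I laid it. I measure where it is.

```bash
python3 - <<'E'
from h import *
T=bot.camera("top"); cv2.imwrite("pics/bk2.png",T[:,:,::-1]); D=bot.search_frame("top","cover_a"); m=grey(T)
R=np.array([[np.cos(BK[2]),np.sin(BK[2])],[-np.sin(BK[2]),np.cos(BK[2])]])
for d in D:
    x,y,w,h=d["bbox"]; p=unproj("top",(x+w/2,y+h/2),.016)[0]
    if x>340: print(d["bbox"],p[:2],"local",R@(p[:2]-BK[:2]))
p=unproj("top",(398.7,252.6),.016)[0]; print(R@(p[:2]-BK[:2]))
print("where placed",proj("top",[loc(BK,.066,0,.016)]))
print("basket",fit([("top",m,(355,192,100,100))],BASKET,BK))
S=bot.camera("scene"); cv2.imwrite("pics/sc2.png",S[:,:,::-1])
a=cv2.resize(T[195:300,350:460],(440,420),interpolation=cv2.INTER_CUBIC); b=cv2.resize(S[220:315,185:280],(360,360),interpolation=cv2.INTER_CUBIC)
o=np.zeros((420,800,3),np.uint8); o[:,:440]=a; o[:360,440:]=b; cv2.imwrite("pics/v3.png",o[:,:,::-1])
E
```

```text
[388.8, 246.3, 19.7, 14.4] [ 0.49995554 -0.16627878] local [-0.01895824  0.0098695 ]
[-0.01677652  0.00947167]
where placed [[398.30634159 219.07025509]]
basket (array([ 0.51998955, -0.174497  ,  0.07424198]), np.float64(139.7450980392157))
```

View pics/v3.png

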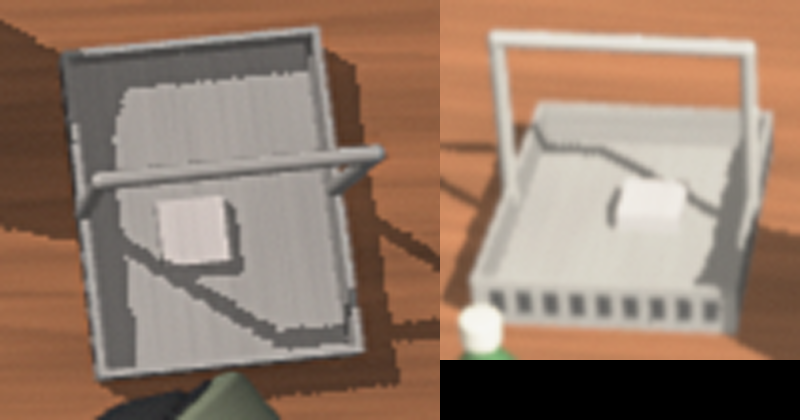

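The basket has not moved, but the first cover was knocked inside it to local (-17, 9) mm, still open side down. I lay the second cover at +x, then slide the first one to -x with a tilted gripper to restore the balance.

```bash
python3 s3.py 2 .060 -.009
```

```text
[[286, 249, 17, 17, 247]]
centre [0.49806891 0.08797478] [0.49795782 0.0882554 ] local [-0.15434504 -0.00937574] yaw dev 0.09097936500689241 px (15.612550735473633, 15.529504776000977) 247
grasp hit False width mm 38.85819843387036 F 30.468822866678238 z 0.007906490457669148
lifted 39.04309576682713
psi -3.066592653589793 0.075
down True 0.006756535785789844
t 59.0667
```

```bash
cat > s4.py <<'E'
from h import *
from scipy.spatial.transform import Rotation as Ro
# look first (arm swung away)
bot.goto_joints([-1.2]+list(bot.read_joint_positions()[1:]))
T=bot.camera("top"); cv2.imwrite("pics/bk3.png",T[:,:,::-1])
Rb=np.array([[np.cos(BK[2]),np.sin(BK[2])],[-np.sin(BK[2]),np.cos(BK[2])]])
Lq=cv2.convexHull(proj("top",tf(BK,box(-.094,.094,-.073,.073,.004,.005))).astype(np.float32)).round().astype(np.int32)
roi=np.zeros(T.shape[:2],np.uint8); cv2.fillConvexPoly(roi,Lq,1)
b=((T.min(2)>188)&(roi>0)).astype(np.uint8); n,lab,st,ce=cv2.connectedComponentsWithStats(b)
C=[]
for k in range(1,n):
    if st[k][4]>100:
        l=Rb@(unproj("top",ce[k],.016)[0][:2]-BK[:2]); C.append(l); print("blob",st[k].tolist(),l.round(4))
C=min(C,key=lambda l:np.hypot(*(l-[-.017,.0095]))); 
if np.hypot(*(C-[-.017,.0095]))>.012: raise SystemExit("moved")
t=np.radians(18)
def quat(k): r=(Ro.from_euler("z",BK[2])*Ro.from_euler("y",-t)*Ro.from_euler("x",np.pi)*Ro.from_euler("z",k*np.pi)).as_quat(); return np.r_[r[3],r[:3]]
ax=np.array([np.sin(t),0,-np.cos(t)])
tgt=np.array([C[0]-.014,C[1],.009])
W=lambda v: loc(BK,*v)
j0=np.array(bot.read_joint_positions()); cand=[]
for k in (0,1):
    s=[bot.solve_ik(W(tgt-ax*.25),quat(k)),bot.solve_ik(W(tgt),quat(k)),bot.solve_ik(W(tgt-[.041,0,0]),quat(k))]
    print(k,[x is not None for x in s])
    if all(x is not None for x in s): cand.append((np.abs(np.array(s[0])-j0).max(),k))
k=min(cand)[1]; Q=quat(k)
bot.move_pose(W(tgt-ax*.25),Q); bot.set_gripper(.66)
bot.move_linear(W(tgt-ax*.03),speed=.12)
print("hit",bot.move_linear(W(tgt),speed=.04,until_force=6),bot.read_position()[2])
bot.set_gripper(0,grasp_force=25); w=85*bot.read_gripper_width(); print("w",w)
if abs(w-39)<4:
    bot.move_linear(W(tgt+[0,0,.0015]),speed=.02); bot.move_linear(W(tgt+[-.041,0,.0015]),speed=.05)
    print(bot.move_linear(W(tgt+[-.041,0,0]),speed=.02,until_force=4)); end=tgt+[-.041,0,0]
else: end=tgt
bot.set_gripper(.66); bot.move_linear(W(end-ax*.26),speed=.15)
bot.goto_joints([-1.2]+list(bot.read_joint_positions()[1:]))
T=bot.camera("top"); b=((T.min(2)>188)&(roi>0)).astype(np.uint8); n,lab,st,ce=cv2.connectedComponentsWithStats(b)
for i in range(1,n):
    if st[i][4]>100: print("blob",st[i].tolist(),(Rb@(unproj("top",ce[i],.016)[0][:2]-BK[:2])).round(4))
print("basket",fit([("top",grey(T),(355,192,100,100))],BASKET,BK),"t",bot.read_clock())
S=bot.camera("scene")
a=cv2.resize(T[195:300,350:460],(440,420),interpolation=cv2.INTER_CUBIC); b=cv2.resize(S[220:315,185:280],(360,360),interpolation=cv2.INTER_CUBIC)
o=np.zeros((420,800,3),np.uint8); o[:,:440]=a; o[:360,440:]=b; cv2.imwrite("pics/v4.png",o[:,:,::-1])
E
python3 s4.py
```

```text
blob [394, 213, 17, 17, 161] [ 0.0586 -0.0061]
blob [390, 244, 17, 17, 190] [-0.0154  0.0099]
0 [True, True, True]
1 [True, True, True]
hit False 0.008970963143562292
w 38.842121149629705
False
blob [394, 213, 17, 17, 200] [ 0.059  -0.0069]
blob [392, 265, 18, 13, 112] [-0.0643  0.016 ]
basket (array([ 0.51995403, -0.17450603,  0.07643633]), np.float64(106.54509803921569)) t 69.9917
```

View pics/v4.png

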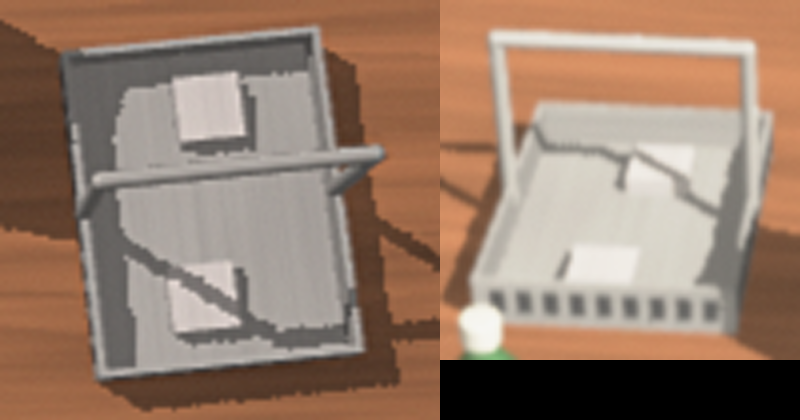

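Both covers lie closed face up in the basket at local x of about +59 and -60 mm, either side of the handle. Now the hanging: check the IK first, then grip the bar, lift, and turn over to the hook.

```bash
cat > s5.py <<'E'
from h import *
bk=np.array([.5198,-.1746,.0755]); g=.019
A=loc(bk,0,0,.14-g)
pre=loc(HK,-.16,0,.25-g); ov=loc(HK,.006,0,.25-g); dn=loc(HK,.006,0,.2085-g)
best=None
for k in (-1,0,1):
    p0=bk[2]+np.pi/2+k*np.pi; p1=HK[2]+np.pi/2+k*np.pi
    s=[bot.solve_ik(P,q(a)) for P,a in ((A,p0),(A+[0,0,.13],p0),(pre,p1),(ov,p1),(dn,p1))]
    if any(x is None for x in s): print(k,"no"); continue
    s=np.array(s); print(k,s.round(2)[:,[0,5]].tolist())
    c=np.abs(np.diff(s[:,5])).max()+np.abs(s[0]-bot.read_joint_positions()).max()
    if best is None or c<best[0]: best=(c,p0,p1)
_,p0,p1=best; print(p0,p1)
bot.set_gripper(.6)
P=A+[0,0,.16]; c=bot.read_position(); bot.move_linear([c[0],c[1],max(c[2],.28)],speed=.2)
bot.move_pose(P,q(p0)); bot.move_linear(A+[0,0,.03],speed=.15); print("hit",bot.move_linear(A,speed=.05,until_force=6))
bot.set_gripper(0,grasp_force=70); print("w",85*bot.read_gripper_width(),bot.read_finger_force())
bot.move_linear(A+[0,0,.02],speed=.04); bot.wait(.3); print("F",bot.read_ft_force(),"M",bot.read_moment(),85*bot.read_gripper_width())
bot.move_linear(A+[0,0,pre[2]-A[2]],speed=.08)
bot.move_linear(pre,speed=.08,rotation=q(p1)); bot.wait(.5)
for n in ("scene","top"): cv2.imwrite(f"pics/pre_{n}.png",bot.camera(n)[:,:,::-1])
a=cv2.imread("pics/pre_scene.png")[60:360,20:320]; b=cv2.imread("pics/pre_top.png")[130:330,380:600]
o=np.zeros((420,800,3),np.uint8); o[:400,:400]=cv2.resize(a,(400,400)); o[:364,400:]=cv2.resize(b,(400,364)); cv2.imwrite("pics/v5.png",o)
print("t",bot.read_clock(),bot.read_position(),pre,p1)
E
python3 s5.py
```

```text
-1 [[-0.46, -2.1], [-0.46, -2.1], [-0.81, -1.75], [-0.76, -1.71], [-0.76, -1.71]]
0 [[-0.46, 1.04], [-0.46, 1.04], [-0.81, 1.39], [-0.76, 1.44], [-0.76, 1.44]]
1 [[-0.46, -2.1], [-0.46, -2.1], [-0.81, -1.75], [-0.76, -1.71], [-0.76, -1.71]]
4.78788898038469 4.08338898038469
hit False
w 7.873319909074482 68.26446175575256
F [-0.32059051 -0.75969481 -4.67741228] M [-0.0103122   0.02773845  0.04241456] 7.683608050205239
t 79.175 [ 0.39043583 -0.30271325  0.23103538] [ 0.3904214  -0.30266617  0.231     ] 4.08338898038469
```

View pics/v5.png

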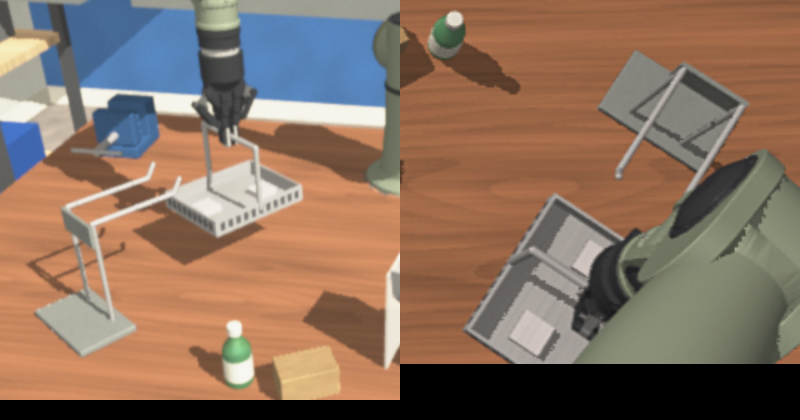

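The basket hangs level in the gripper with both covers in it (crop (210,208) and (263,190)), in front of the prong tips. I move over the tips and lower it.

```bash
cat > s6.py <<'E'
from h import *
g=.019; W=lambda x,z: loc(HK,x,0,z-g)
bot.move_linear(W(-.05,.25),speed=.08); bot.move_linear(W(.007,.25),speed=.05); bot.wait(.4)
print("F",bot.read_ft_force())
print("hit",bot.move_linear(W(.007,.215),speed=.04,until_force=3),bot.read_position()[2]+g)
h=bot.move_linear(W(.007,.2075),speed=.01,until_force=3); print("hit",h,bot.read_position()[2]+g,bot.read_ft_force())
S=bot.camera("scene"); T=bot.camera("top"); cv2.imwrite("pics/hung_s.png",S[:,:,::-1])
o=np.zeros((420,800,3),np.uint8); o[:400,:400]=cv2.resize(S[100:360,20:280],(400,400)); o[:364,400:]=cv2.resize(T[130:330,420:640],(400,364)); cv2.imwrite("pics/v6.png",o[:,:,::-1])
print("t",bot.read_clock())
E
python3 s6.py
```

```text
F [-4.67510699e-01 -1.25459944e-03 -4.99513300e+00]
hit False 0.2153704977278277
hit True 0.2088588273542965 [ 0.15363272 -0.46266159  5.6454224 ]
t 84.1167
```

View pics/v6.png

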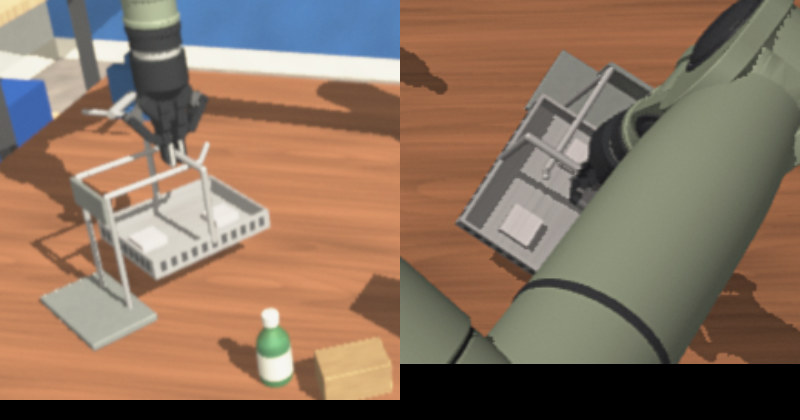

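The bar rests on the prongs behind the tips: contact came at an axis height of 208.9 mm, and both covers are in the basket. I release, retreat upward, and check.

```bash
cat > s7.py <<'E'
from h import *
g=.019
bot.set_gripper(.12); bot.wait(.3); bot.set_gripper(.4); bot.wait(.3); print("F",bot.read_ft_force())
c=bot.read_position(); bot.move_linear([c[0],c[1],c[2]+.12],speed=.08)
bot.goto_joints([.3]+list(bot.read_joint_positions()[1:])); bot.wait(1)
S=bot.camera("scene"); T=bot.camera("top"); bot.wait(1); S2=bot.camera("scene")
print("motion",np.abs(S.astype(int)-S2)[150:350,20:280].max())
p=HK.copy(); 
def f(p4): return p4
lift=[b+[0,0,.069] for b in BASKET]; H=[box(-.012,.135,y-.004,y+.004,.196,.204) for y in(-.04,.04)]
for n,m,r in (("scene",S,None),("top",T,None)):
    for b in lift:
        qd=proj(n,tf(loc(HK,.007,0,0)*[1,1,0]+[0,0,HK[2]],b))
        for i in range(8):
            for j in range(i):
                if (np.abs(b[i]-b[j])>1e-6).sum()==1: pass
o=np.zeros((420,800,3),np.uint8); o[:400,:400]=cv2.resize(S[170:330,30:190],(400,400),interpolation=cv2.INTER_CUBIC); o[:400,400:]=cv2.resize(T[140:290,450:600],(400,400),interpolation=cv2.INTER_CUBIC)
cv2.imwrite("pics/v7.png",o[:,:,::-1]); print("t",bot.read_clock())
E
sed -i '/^p=HK/,/pass$/d' s7.py; python3 s7.py
```

```text
F [-0.08989921 -0.50833592  0.05349537]
motion 6
t 91.4667
```

View pics/v7.png

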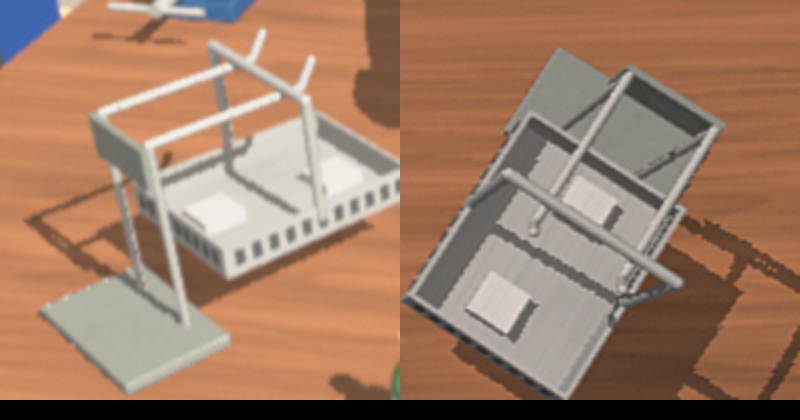

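The basket hangs still and level on both prongs behind the tips, with both covers closed face up in it (crop (215,212) and (335,177)). The arm is clear, so I hand in.

```bash
python3 -c "
from cell import bot
print(bot.close_job())"
```

```text
the job is handed in; nothing more can be done
None
```

I handed the job in at about 91 s of the 210 s: I found two covers, turned both over on the ramp, laid them open side down in the basket, and hung the basket level on both prongs; the first had been knocked aside in the basket, so I slid it back into balance.

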